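# Pick out the full carton

### The arm

A 7-joint arm with a two-finger parallel gripper is mounted at the origin on the work surface. World frame = base frame: x ahead of the robot, y to its left, z up, the work surface at z = 0. Lengths are in m, angles in rad, forces in N, time in s.
With the tool pointing down it reaches from about 0.375 to 0.925 m from the base axis. Payload 3.1 kg.
Tool frame: the origin (TCP) lies between the finger pads; the fingertips stand robot.tcp_to_tips ahead of it and the grasp point (between the pads) is the TCP (robot.tcp_to_tips is the distance from the TCP to the fingertips, in m); z points along the fingers, y is the line along which they close (so a half turn about z gives the same grasp; the last joint's range is limited). The gripper opens to 85 mm and grips with 20 to 120 N. Pads are 22 mm wide; open, the fingers measure 114 mm over their backs; the gripper's body (76 mm by 85 mm) begins 54 mm behind the grasp point. The pads swing forward as they close: fully open they stand 13 mm farther back than shut.
Start: joints at [-1.218, 0.383, 0.044, 1.598, -0.018, 1.161, -0.05], TCP at [0.283, 0.585, 0.222] pointing down, gripper open.
Joint ranges: [-2.61, 2.61], [-0.41, 2.15], [-1.48, 1.57], [0, 2.5], [-1.57, 4.71], [0.05, 1.97], [-2.85, 2.85]. Speed limits (rad/s): [2.79, 2.79, 3.14, 3.14, 3.14, 3.14, 3.14].

### API

Orientations are given as a 3x3 rotation matrix whose columns are the frame's x, y, z axes.
In Python, from station import robot gives the robot as it stands.
- The arm moves only by the shell command python3 -m creep 'ROWS' [FORCE]. ROWS is JSON, one flat list of numbers, 7 for each row, row after row: the shift along the tool's x, y, z in cm, then the turn, a rotation vector about the tool's x, y, z in degrees, then the opening, from -1 (shut) to 1 (fully open). In form: [tx, ty, tz, ax, ay, az, hand, tx, ty, tz, ax, ay, az, hand, ...]. A call has 1 to 20 rows; each row shifts and turns the commanded pose from where the row before left it, along the tool's axes as they then stand; what a row does not reach is not made up. A row lasts 1/8 s, in which the tool goes at most 62.5 mm and 10.7 degrees, less where a joint would pass 70% of its speed; a pose out of reach is approached as far as the arm can. A call is refused whole if a number of a shift passes 6.25 or a number of a turn 10.7, either way. A call with a gripper value outside its range is refused whole. The fingers move at their own pace and stop on an object; FORCE is the grip in N (left out, the last holds). Time passes only in rows, so rows that do not move let the fingers close. It gives the time, the measured TCP pose, the force, the opening and the grip force at its end, in the units of the state.
- robot.observe(): the state, without advancing time (a new reading comes with each control period).
- robot.get_image(name): name is "scene" or "top"; returns a dict with "frame" (400x640x3 uint8, red, green, blue), "fx", "fy", "cx", "cy" (pixels), "R" (3x3) and "t" (3): a world point X has camera coordinates R X + t. Camera axes: x right, y down, z forward; pixel columns grow to the right and rows downward; lengths in m; the calibration is good to about 2 mm. A picture is of the moment at which its call begins. There is no depth.
- robot.close_job(): hands the job in; it is judged then, once.
Trained networks look in a picture, given as the dict that the camera call returned (one of the last four; its "shot" number tells which), for a name from the list of things; names that differ only in an ending like _2 or _b are one class to them, and where a whole thing is asked for, a point or a joint stands for the part that bears it (a point fixed in the world has none). Each returns a list of dicts, best first, with "score" (0 to 1); they miss things now and then, are a little off and sometimes report something else, mostly with a low value. They report only what shows in the picture. A call takes as long as a camera call. They do not tell look-alikes from the thing itself.
- robot.look_for(name, picture): "centre" ([x, y, z] in m, in the coordinates of the camera as it stood for that picture, good to about 4 mm: the middle of the surface that is visible of it).
- robot.masks_of(name, picture): "mask" (400x640 bool, what is visible of it).
- robot.tip_of(name, picture): "centre" ([x, y, z] in m, in the coordinates of the camera as it stood for that picture, good to about 4 mm: a listed point, or the origin of a listed thing).
The state is a dict: "time": time; "q": joint angles; "joint_velocities": joint speeds; "effort": joint torques, N m; "eef_pos": TCP position; "eef_rot": TCP orientation; "ft_force": force on the tool from outside, world axes, zero at the start; "torque": the same for the moment, N m; "opening": finger opening in m; "gripper_force": force on a finger pad.
Only numpy, scipy, OpenCV 4.12 (cv2) and the standard library are available. Lean on these libraries where they do the work, as an engineer would, in place of code of your own. Each camera call takes 0.05 s, during which the arm holds its last target. There are 200 camera calls.

### The job

One of the three identical taped cartons is still full and the other two are empty: lift them in turn to feel which is the heavy one. Set the full carton upright on the floor of the open brown crate on the table without dropping it in, and leave the two empty ones standing upright on the table where they were.

Things in the scene. Friction and masses are not known exactly. Their poses are not given: they have to be found in the camera images.
- carton_a_mid (a point): one of three identical closed brown cardboard cartons, 90 mm long (its own x), 62 mm wide (its own y) and 90 mm high (z), tape along the top; upright on the table. This point is its centre, 45 mm above its underside. Two of the three are empty (0.09 to 0.17 kg), one, which may be any of them, is full (0.55 to 0.80 kg); nothing but the weight tells them apart. Stiff enough to be gripped across its 62 mm width with 30 N
- carton_b_mid (a point): one of three identical closed brown cardboard cartons, 90 mm long (its own x), 62 mm wide (its own y) and 90 mm high (z), tape along the top; upright on the table. This point is its centre, 45 mm above its underside. Two of the three are empty (0.09 to 0.17 kg), one, which may be any of them, is full (0.55 to 0.80 kg); nothing but the weight tells them apart. Stiff enough to be gripped across its 62 mm width with 30 N
- carton_c_mid (a point): one of three identical closed brown cardboard cartons, 90 mm long (its own x), 62 mm wide (its own y) and 90 mm high (z), tape along the top; upright on the table. This point is its centre, 45 mm above its underside. Two of the three are empty (0.09 to 0.17 kg), one, which may be any of them, is full (0.55 to 0.80 kg); nothing but the weight tells them apart. Stiff enough to be gripped across its 62 mm width with 30 N
- crate: open brown plastic crate fixed to the table, 300 mm (its own x) by 200 mm (y) outside, 90 mm high, walls and floor 5 mm thick, empty; origin at the centre of its underside, on the table, so the inner floor is 5 mm above it
Not all that is in view belongs to the job. What is shaped like the part that bears carton_b_mid but green is not meant.

How it is judged:
By the outcome, as a careful person would: the job done as asked, in the order asked, and still so for the second after the job is handed in, with the robot touching nothing.
It also fails if it takes over 67 s, if anything falls off the work surface, if the arm or the gripper's body presses on something with over 40 N, if the wrist force passes 120 N, or if a joint passes its speed limit or range.

## Working session

There is one attempt and no reset: what is moved stays moved. The work goes in short steps, Python scripts to look and compute and a shell command to move; the robot and the scene stay as the last step left them, time stands still between calls to the robot, and variables do not carry over. Pictures are saved under pics/ and viewed, at most 10 in all, crops included, and the job is handed in when it is done.

```bash
mkdir -p pics; ls
cat > h.py <<'E'
import numpy as np, cv2
from station import robot
def w(p,c): return np.array(p['R']).T@(np.array(c)-np.array(p['t']))
def save(p,n,crop=None,s=1):
    f=cv2.cvtColor(p['frame'],cv2.COLOR_RGB2BGR)
    if crop: a,b,c,d=crop; f=f[b:d,a:c]
    cv2.imwrite('pics/'+n,cv2.resize(f,None,fx=s,fy=s))
def plane(p,u,v,z):
    R=np.array(p['R']);o=-R.T@np.array(p['t']);d=R.T@np.array([(u-p['cx'])/p['fx'],(v-p['cy'])/p['fy'],1])
    return o+d*(z-o[2])/d[2]
E
python3 - <<'E'
from h import *
np.set_printoptions(precision=4,suppress=True)
for n in ("scene","top"):
    p=robot.get_image(n); save(p,n+'0.png')
    print(n,'cam',-np.array(p['R']).T@np.array(p['t']))
    for k in ("carton_b_mid","crate"):
        for d in robot.tip_of(k,p): 
            x=np.array(d['centre']); print(k,round(d['score'],2),w(p,x),'px',p['fx']*x[0]/x[2]+p['cx'],p['fy']*x[1]/x[2]+p['cy'])
    for d in robot.masks_of("carton_b_mid",p)+robot.masks_of("crate",p):
        m=d['mask'].astype(np.uint8); print('mask',round(d['score'],2),m.sum(),cv2.minAreaRect(np.argwhere(m)[:,::-1].astype(np.float32)))
print(robot.observe(), robot.tcp_to_tips)
E
```

```text
pics
scene cam [0.9047 0.8618 1.5209]
carton_b_mid 0.72 [0.2794 0.3686 0.0427] px 414.26500284681833 242.3504195960876
carton_b_mid 0.64 [0.3216 0.565  0.043 ] px 439.1581417622442 297.8894261892257
carton_b_mid 0.57 [0.3039 0.1879 0.0427] px 378.6022540859826 204.42384742694225
crate 0.95 [ 0.5031 -0.4132 -0.0032] px 254.05852841367403 118.02622372507074
mask 0.97 838 ((337.7413635253906, 214.60345458984375), (28.039995193481445, 32.49668502807617), 68.1985855102539)
mask 0.83 770 ((379.3902587890625, 204.98779296875), (27.71831512451172, 28.380905151367188), 6.340191841125488)
mask 0.76 928 ((413.9500427246094, 241.85000610351562), (29.4091796875, 36.68241500854492), 71.56504821777344)
mask 0.62 895 ((438.75677490234375, 297.95947265625), (25.153043746948242, 38.798160552978516), 9.462321281433105)
mask 0.86 4369 ((253.32691955566406, 109.6346206665039), (56.412269592285156, 85.56971740722656), 64.65382385253906)
top cam [0.2659 0.0923 1.7494]
carton_b_mid 0.78 [0.4512 0.158  0.0451] px 295.04920768501296 211.47359022640507
carton_b_mid 0.76 [0.3098 0.1903 0.04  ] px 285.1158681788
[... 636 characters left out ...]
60 ((455.621826171875, 199.20558166503906), (87.13513946533203, 63.48112487792969), 85.91438293457031)
{'time': 0.5, 'q': array([-1.2178,  0.3829,  0.0439,  1.5979, -0.0179,  1.1612, -0.0499]), 'joint_velocities': array([-0.0001, -0.0013, -0.0016, -0.0016, -0.0007,  0.    , -0.0003]), 'effort': array([ -0.0011, -43.2936,   1.0212, -24.9572,   0.0104,   0.0034,
        -0.    ]), 'eef_pos': array([0.2832, 0.5851, 0.2222]), 'eef_rot': array([[-0.9001,  0.4357, -0.    ],
       [ 0.4357,  0.9001, -0.0001],
       [ 0.    , -0.0001, -1.    ]]), 'ft_force': array([ 0.0626,  0.559 , -0.5982]), 'torque': array([-0.0141,  0.0368, -0.0079]), 'gripper_force': 0.0, 'opening': 0.08510150563447161} 0.019
```

Run:
```python
from h import *
p=robot.get_image("top"); save(p,'topc.png',(150,150,350,300),4)
p=robot.get_image("scene"); save(p,'scc.png',(200,50,500,350),2)
print({k:p[k] for k in('fx','fy')})
```

```text
{'fx': 497.2630213483461, 'fy': 497.2630213483461}
```

View pics/topc.png

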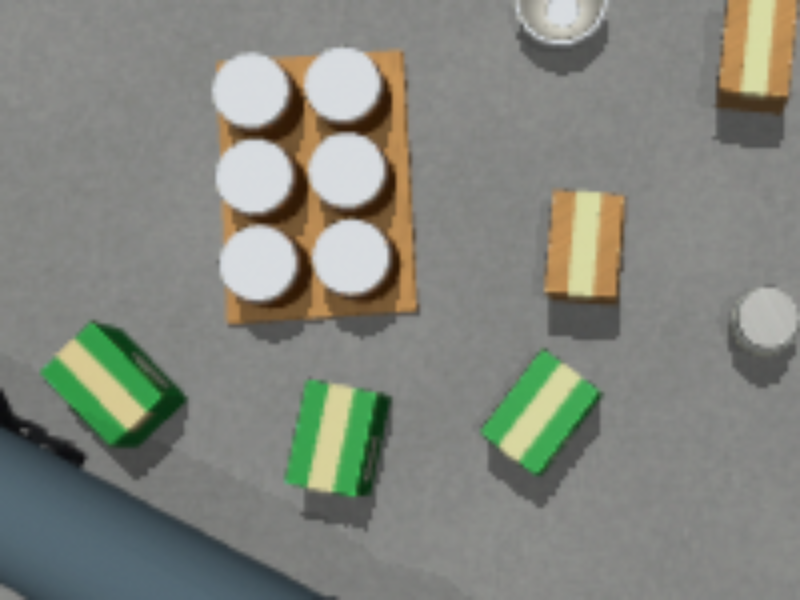

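View pics/scc.png

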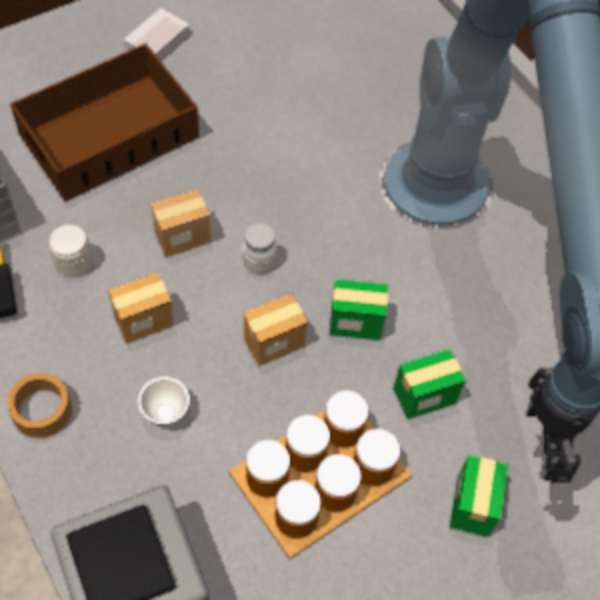

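Three brown cartons with a pale tape strip fit: scene px (290,161), (270,203), (337,214). The three green ones at scene px (380,205), (414,242) and (439,298) are the look-alikes and are not meant. Now fitting the brown ones and the crate by silhouette in both views.

```bash
cat >> h.py <<'E'
from scipy.optimize import minimize
def proj(p,X):
    c=X@np.array(p['R']).T+np.array(p['t']); return np.c_[p['fx']*c[:,0]/c[:,2]+p['cx'],p['fy']*c[:,1]/c[:,2]+p['cy']]
def box(x,y,a,L,W,H,z0=0):
    c,s=np.cos(a),np.sin(a)
    return np.array([[x+c*i*L/2-s*j*W/2,y+s*i*L/2+c*j*W/2,z0+k] for i in(-1,1) for j in(-1,1) for k in(0,H)])
def sil(p,X,s=8):
    h=cv2.convexHull(proj(p,X).astype(np.float32))
    m=np.zeros((400*s,640*s),np.uint8) if 0 else np.zeros((400,640),np.uint8)
    cv2.fillConvexPoly(m,np.round(h*16).astype(np.int32),255,cv2.LINE_AA,4); return m/255.
def fit(ps,ms,x0,y0,L,W,H,angs,z0=0):
    def f(v): return sum(np.abs(sil(p,box(*v,L,W,H,z0))-m).sum()/m.sum() for p,m in zip(ps,ms))
    rs=[minimize(f,[x0,y0,a],method='Nelder-Mead',options=dict(initial_simplex=[[x0,y0,a],[x0+.015,y0,a],[x0,y0+.015,a],[x0,y0,a+.3]],xatol=1e-4,fatol=1e-4)) for a in angs]
    r=min(rs,key=lambda r:r.fun); return r.x,r.fun
def colmask(p,x,y,hw=45):
    f=cv2.cvtColor(p['frame'],cv2.COLOR_RGB2HSV).astype(int); h,s,v=f[...,0],f[...,1],f[...,2]
    m=((s>60)&(h>5)&(h<35)).astype(np.uint8)
    m=cv2.morphologyEx(m,cv2.MORPH_CLOSE,np.ones((5,5)))
    n,l,st,ce=cv2.connectedComponentsWithStats(m)
    u=proj(p,np.array([[x,y,.06]]))[0]
    k=l[int(round(u[1])),int(round(u[0]))]
    return (l==k).astype(float) if k else np.zeros(m.shape)
E
python3 - <<'E'
from h import *
np.set_printoptions(precision=4,suppress=True)
S=robot.get_image("scene");T=robot.get_image("top")
for u,v in((290,161),(270,203),(337,214)):
    x,y,_=plane(S,u,v,.06); ms=[colmask(S,x,y),colmask(T,x,y)]
    r,e=fit((S,T),ms,x,y,.09,.062,.09,np.arange(4)*np.pi/4)
    print(x,y,[m.sum() for m in ms],r,e)
ms=[max(robot.masks_of("crate",p),key=lambda d:d['score'])['mask'].astype(float) for p in(S,T)]
print('crate',[m.sum() for m in ms],fit((S,T),ms,.502,-.412,.3,.2,.09,np.arange(4)*np.pi/4))
save(S,'crate.png',(195,40,355,250),2.8)
E
```

```text
0.4920853949589112 -0.11393685460087088 [np.float64(757.0), np.float64(559.0)] [ 0.4869 -0.1225  2.9751] 0.21221390932053114
0.6329126489403583 0.010070092584498758 [np.float64(803.0), np.float64(526.0)] [0.6298 0.0049 3.0048] 0.2185961575724523
0.454011460458502 0.1592798102195817 [np.float64(833.0), np.float64(511.0)] [0.4505 0.1543 3.0909] 0.22234653732564744
crate [np.float64(4391.0), np.float64(5358.0)] (array([ 0.5022, -0.4123,  0.0626]), np.float64(0.09602561757642068))
```

View pics/crate.png

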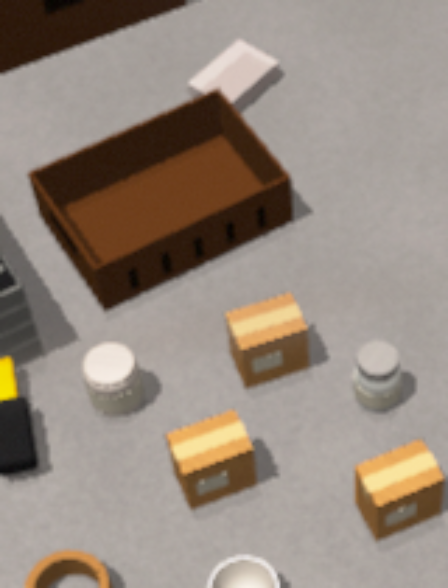

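The crop confirms three brown taped cartons, standing clear of the bottles, with the crate behind them. I'll start with the carton at (0.451,0.156).

```bash
cat >> h.py <<'E'
def go(x,y,z,th):
    s=robot.observe();R=s['eef_rot'];a=np.radians(th)
    cur=np.degrees(np.arctan2(R[1,1],R[0,1]))
    G=np.array([[-np.sin(a),np.cos(a),0],[np.cos(a),np.sin(a),0],[0,0,-1]])
    print('t',s['time'],'az',round(cur-th,2),'then cm',np.round(G@(np.array([x,y,z])-s['eef_pos'])*100,2),'F',np.round(s['ft_force'],2),'tq',np.round(s['torque'],2),'open',round(s['opening'],4),'z',s['eef_pos'][2],'tilt',np.round(R[:2,2],3))
E
python3 -m creep '[0,0,0,0,0,-7.6,1, 0,0,0,0,0,-7.6,1, 0,0,0,0,0,-7.7,1, -1.9,-4.2,0,0,0,0,1, -1.9,-4.2,0,0,0,0,1, -1.9,-4.2,0,0,0,0,1, -1.9,-4.2,0,0,0,0,1, -1.9,-4.2,0,0,0,0,1, -1.9,-4.2,0,0,0,0,1, -1.9,-4.2,0,0,0,0,1, -1.9,-4.2,0,0,0,0,1, -1.9,-4.2,0,0,0,0,1, -1.9,-4.2,0,0,0,0,1, 0,0,0,0,0,0,1, 0,0,0,0,0,0,1]' 30
python3 - <<'E'
from h import *
T=robot.get_image("top")
for p in(T,robot.get_image("scene")):
    for d in robot.tip_of("carton_b_mid",p): print(round(d['score'],2),np.round(w(p,d['centre']),4))
go(.451,.156,.055,87.1)
E
```

```text
time: 2.68
eef_pos: [0.4514, 0.1564, 0.2224]
eef_rot: [[-0.999, 0.051, 0.0], [0.051, 0.999, 0.001], [0.0, 0.001, -1.0]]
ft_force: [-0.6, -0.0, -0.6]
opening: 0.0855
gripper_force: 0.0
0.96 [0.3086 0.1859 0.0429]
0.64 [0.2815 0.3645 0.0449]
0.96 [0.4507 0.1509 0.0427]
0.94 [0.3087 0.1906 0.0441]
0.84 [0.3211 0.5653 0.0441]
0.55 [0.2818 0.3679 0.0431]
t 2.875 az 0.14 then cm [-1.000e-02 -1.400e-01  1.672e+01] F [ 0.03  0.02 -0.03] tq [-0.02 -0.02 -0.05] open 0.0856 z 0.22224026293033608 tilt [-0.  0.]
```

```bash
python3 -m creep '[0,-0.2,4,0,0,0,1, 0,0,4,0,0,0,1, 0,0,4,0,0,0,1, 0,0,2.5,0,0,0,1, 0,0,2.2,0,0,0,1, 0,0,0,0,0,0,1, 0,0,0,0,0,0,-1, 0,0,0,0,0,0,-1, 0,0,0,0,0,0,-1, 0,0,0,0,0,0,-1, 0,0,0,0,0,0,-1, 0,0,0,0,0,0,-1]' 30
python3 - <<'E'
from h import *
go(.451,.154,.055,87.1)
E
```

```text
time: 4.38
eef_pos: [0.4523, 0.1542, 0.0565]
eef_rot: [[-0.999, 0.051, 0.002], [0.051, 0.999, 0.001], [-0.002, 0.001, -1.0]]
ft_force: [-1.7, -1.5, 5.9]
opening: 0.0615
gripper_force: 34.8
t 4.375 az -0.03 then cm [ 0.13 -0.03  0.15] F [-1.69 -1.48  5.88] tq [-0.05  0.3   0.11] open 0.0615 z 0.05648194017557513 tilt [0.002 0.001]
```

```bash
python3 -m creep '[0,0,-0.7,0,0,0,-1, 0,0,-1,0,0,0,-1, 0,0,-1,0,0,0,-1, 0,0,-1,0,0,0,-1, 0,0,-0.3,0,0,0,-1, 0,0,0,0,0,0,-1, 0,0,0,0,0,0,-1, 0,0,0,0,0,0,-1, 0,0,0,0,0,0,-1]'
```

```text
time: 5.5
eef_pos: [0.4512, 0.1538, 0.095]
eef_rot: [[-0.999, 0.051, -0.001], [0.051, 0.999, -0.0], [0.001, -0.0, -1.0]]
ft_force: [-1.2, 0.4, -7.5]
opening: 0.0613
gripper_force: 35.6
```

7.5 N, about 0.76 kg, where an empty carton would read under 1.7 N. This is the full one, so I'll raise it and carry it to the crate.

```bash
python3 -m creep '[0,0,-1.5,0,0,0,-1, 0,0,-3,0,0,0,-1, 0,0,-3,0,0,0,-1, 0,0,-3,0,0,0,-1, 0,0,-2.5,0,0,0,-1, 0,0,-1.5,0,0,0,-1, 0,0,0,0,0,0,-1, 0,0,0,0,0,0,-1, 0,0,0,0,0,0,-1]'
python3 - <<'E'
from h import *
p=robot.get_image("scene"); save(p,'lift.png',(195,40,445,250),3)
go(.502,-.412,.24,87.1)
E
```

```text
time: 6.62
eef_pos: [0.4503, 0.1534, 0.2387]
eef_rot: [[-0.999, 0.051, -0.003], [0.051, 0.999, -0.002], [0.003, -0.002, -1.0]]
ft_force: [1.0, 0.7, -8.5]
opening: 0.0611
gripper_force: 36.3
t 6.675 az -0.03 then cm [ -8.01 -56.22  -0.11] F [ 0.2  -0.07 -7.54] tq [ 0.03 -0.06 -0.03] open 0.0612 z 0.23894218753625582 tilt [-0.002 -0.001]
```

View pics/lift.png

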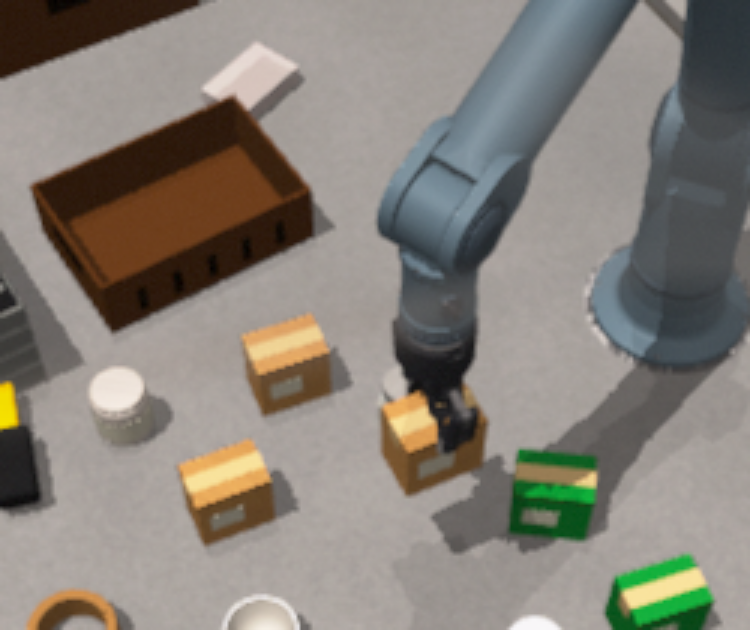

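The crop shows the carton held level at (435,440), well above the table, with the other two brown cartons undisturbed at (287,362) and (227,490). Carrying it over now.

```bash
python3 -m creep '[-0.2,-1.4,0,0,0,0,-1, -0.4,-2.8,0,0,0,0,-1, -0.6,-4,0,0,0,0,-1, -0.6,-4,0,0,0,0,-1, -0.6,-4,0,0,0,0,-1, -0.6,-4,0,0,0,0,-1, -0.6,-4,0,0,0,0,-1, -0.6,-4,0,0,0,0,-1, -0.6,-4,0,0,0,0,-1, -0.6,-4,0,0,0,0,-1, -0.6,-4,0,0,0,0,-1, -0.6,-4,0,0,0,0,-1, -0.6,-4,0,0,0,0,-1, -0.6,-4,0,0,0,0,-1, -0.5,-2.6,0,0,0,0,-1, -0.3,-1.4,0,0,0,0,-1, 0,0,0,0,0,0,-1, 0,0,0,0,0,0,-1, 0,0,0,0,0,0,-1]'
python3 - <<'E'
from h import *
np.set_printoptions(precision=4,suppress=True)
for n in("scene","top"):
    p=robot.get_image(n)
    for d in robot.tip_of("crate",p): print(d['score'],w(p,d['centre']))
    save(p,'over_%s.png'%n,(195,40,395,190),3)
go(.502,-.412,.0625,87.1)
E
```

```text
time: 9.05
eef_pos: [0.5093, -0.4098, 0.2401]
eef_rot: [[-0.999, 0.049, 0.0], [0.049, 0.999, 0.002], [-0.0, 0.002, -1.0]]
ft_force: [-0.6, -0.6, -7.5]
opening: 0.0613
gripper_force: 36.4
0.88 [ 0.5045 -0.4157 -0.0049]
0.58 [ 0.4999 -0.4124 -0.0005]
t 9.25 az 0.04 then cm [ 0.68 -0.13 17.79] F [ 0.01  0.09 -7.83] tq [-0.02 -0.04 -0.01] open 0.0611 z 0.2404294375320417 tilt [0. 0.]
```

View pics/over_scene.png

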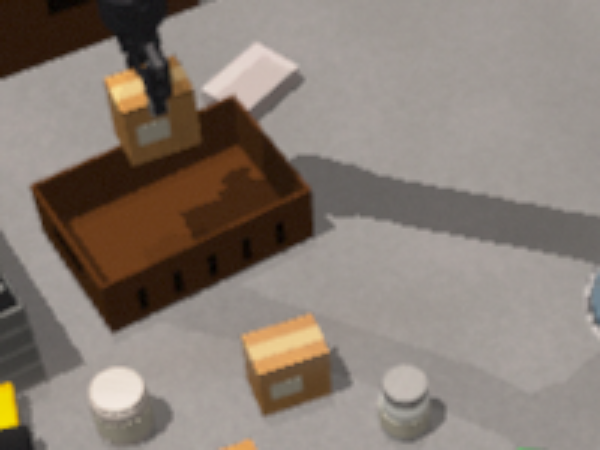

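The carton hangs over the crate, at crop px (155,115). Next I lower it to about 6 mm above the floor, then finish in small steps.

```bash
python3 -m creep '[0.7,-0.1,0,0,0,0,-1, 0,0,2,0,0,0,-1, 0,0,3,0,0,0,-1, 0,0,3,0,0,0,-1, 0,0,3,0,0,0,-1, 0,0,2.5,0,0,0,-1, 0,0,2,0,0,0,-1, 0,0,1,0,0,0,-1, 0,0,0.7,0,0,0,-1, 0,0,0,0,0,0,-1, 0,0,0,0,0,0,-1, 0,0,0,0,0,0,-1]'; python3 -m creep '[0,0,0.2,0,0,0,-1, 0,0,0.2,0,0,0,-1, 0,0,0,0,0,0,-1, 0,0,0,0,0,0,-1]'
```

```text
time: 10.75
eef_pos: [0.5021, -0.4129, 0.0693]
eef_rot: [[-0.999, 0.051, 0.002], [0.051, 0.999, -0.001], [-0.002, -0.001, -1.0]]
ft_force: [-0.2, -0.5, -7.2]
opening: 0.0613
gripper_force: 36.3
time: 11.25
eef_pos: [0.5015, -0.4123, 0.0642]
eef_rot: [[-0.999, 0.051, -0.0], [0.051, 0.999, 0.0], [0.0, 0.0, -1.0]]
ft_force: [0.5, -0.7, -7.0]
opening: 0.0613
gripper_force: 36.3
```

```bash
python3 -m creep '[0,0,0.1,0,0,0,-1, 0,0,0.1,0,0,0,-1, 0,0,0,0,0,0,-1, 0,0,0,0,0,0,-1]'; python3 -m creep '[0,0,0.1,0,0,0,-1, 0,0,0,0,0,0,-1, 0,0,0,0,0,0,-1]'
```

```text
time: 11.75
eef_pos: [0.5015, -0.4124, 0.0622]
eef_rot: [[-0.999, 0.051, -0.0], [0.051, 0.999, -0.0], [0.0, -0.0, -1.0]]
ft_force: [0.0, 0.0, -7.7]
opening: 0.0614
gripper_force: 36.3
time: 12.12
eef_pos: [0.5016, -0.4126, 0.0618]
eef_rot: [[-0.999, 0.051, 0.0], [0.051, 0.999, -0.0], [-0.0, -0.0, -1.0]]
ft_force: [-0.7, 1.3, -4.4]
opening: 0.0611
gripper_force: 36.7
```

```bash
python3 -m creep '[0,0,0.1,0,0,0,-1, 0,0,0,0,0,0,-1, 0,0,0,0,0,0,-1]'; python3 -m creep '[0,0,0,0,0,0,-0.2, 0,0,0,0,0,0,0.4, 0,0,0,0,0,0,0.6, 0,0,0,0,0,0,0.8, 0,0,0,0,0,0,1, 0,0,0,0,0,0,1, 0,0,0,0,0,0,1]'
```

```text
time: 12.5
eef_pos: [0.5017, -0.4127, 0.0616]
eef_rot: [[-0.999, 0.051, 0.001], [0.051, 0.999, 0.0], [-0.001, 0.0, -1.0]]
ft_force: [-3.6, 2.2, 6.2]
opening: 0.0609
gripper_force: 37.7
time: 13.38
eef_pos: [0.5016, -0.4124, 0.0602]
eef_rot: [[-0.999, 0.051, 0.0], [0.051, 0.999, -0.0], [-0.0, -0.0, -1.0]]
ft_force: [0.6, 0.2, -0.5]
opening: 0.0857
gripper_force: 0.0
```

```bash
python3 -m creep '[0,0,-2,0,0,0,1, 0,0,-3,0,0,0,1, 0,0,-4,0,0,0,1, 0,0,-4,0,0,0,1, 0,0,-4,0,0,0,1, 0,0,-3,0,0,0,1, 0,3,0,0,0,0,1, 0,5,0,0,0,0,1, 0,5,0,0,0,0,1, 0,5,0,0,0,0,1, 0,5,0,0,0,0,1, 0,3,0,0,0,0,1, 0,0,0,0,0,0,1, 0,0,0,0,0,0,1]'
python3 - <<'E'
from h import *
p=robot.get_image("scene");save(p,'end.png',(195,40,395,240),3)
E
```

```text
time: 15.12
eef_pos: [0.5147, -0.1545, 0.2612]
eef_rot: [[-0.999, 0.053, 0.001], [0.053, 0.999, -0.001], [-0.001, -0.001, -1.0]]
ft_force: [-0.5, -0.3, 0.1]
opening: 0.0853
gripper_force: 0.0
```

View pics/end.png

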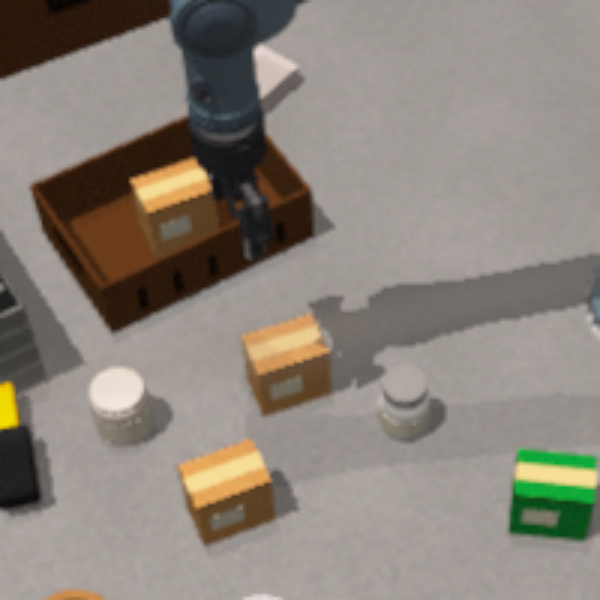

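The full carton stands upright on the crate floor, at crop px (175,205). The two others are untouched at (287,362) and (227,490), and the gripper is clear of everything.

```bash
python3 -c "
from station import robot; print(robot.close_job())"
```

```text
the job is handed in; nothing more can be done
None
```

The full carton (about 0.76 kg on the wrist sensor) was the first one I lifted, so I never lifted the other two; it now stands upright on the crate floor, the empty pair is untouched, and the job is handed in at about 15 s.

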